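# Reset the tripped breaker on the optics bench

### The job

One of the three breakers on the bench has tripped: its lever stands upright, half-way. Reset it with the gripper shut, by pushing only (no pinching): first push the lever all the way over to OFF (the robot's side) until its sprung stop pushes back firmly, then throw it fully ON, away from the robot, and leave it there. Never press on it with more than about 25 N, and leave the two other levers and the loose things on the bench as they are.

Things in the scene. Friction and masses are not known exactly. Their poses are not given: they have to be found in the camera images.
- lever_tripped (a joint): angle (rad) of the tripped breaker's lever: 0 upright, + leans to ON (module's +x, away from the robot), - to OFF. Starts -0.02 to 0.05. Hard ON stop at 0.70. Until reset, a bar inside blocks it rigidly somewhere between 0.14 and 0.57: do not force it. Sprung OFF stop first felt somewhere between -0.21 and -0.63, different in every unit, not visible. It stays where it is left
- tripped_tip (a point): middle of the top end of the tripped breaker's lever, 85 mm from its pivot; z along the lever, y along the pivot axis. Handle: black bar, 14 mm (along swing) x 20 mm section, its top 55 mm are for pushing; stands 65 mm above the module's top face when upright
- module_tripped: tripped breaker's housing, fixed grey block 104 mm (x, swing direction, OFF to ON) x 56 mm (y) x 75 mm high, origin at the centre of its underside, 12 mm above the bench. Three such modules in a row along y at 75 mm pitch, in any order; each lever swings in its module's middle plane
- spare_tip (a point): top of the same kind of lever on the breaker that is switched OFF (leans towards the robot); must stay
- live_tip (a point): top of the same kind of lever on the breaker that is ON (leans away from the robot); must stay
- bank: fixed steel base tray of the three breakers, 150 mm (x) x 250 mm (y) x 12 mm, with side cheeks 50 mm high; origin at the centre of its underside on the bench; turned up to 0.35 rad about z
- spindle: loose disc spindle: 70 mm square foot, 92 mm disc on top, 37 mm high, origin under its centre; bystander
- post: loose steel optics post, 50 mm foot, 80 mm high, origin under its centre; bystander
- driver: loose screwdriver, 160 mm long, lying along its x axis; bystander
- tripped_pivot (a point): pivot of the tripped lever, inside its module, 55 mm above the module's underside, x as the module's. Torque there: 0.12 to 0.2 N m of friction, then the OFF stop adds 0.2 N m per mm (at the tip); the unit resets at 0.6 to 0.9 N m. So with the fingertips 45 to 50 mm above the pivot: 2 to 5 N, then rising; resets at 10 to 18 N; press to 20 to 22 N

How it is judged:
On the way:
1. the tripped lever is pushed over to the OFF side (value of joint lever_tripped below -0.24 rad), for 0.05 s.
At the end, for the whole second after the job is handed in: the tripped lever, after having been pushed to OFF, stands at rest fully ON (angle over 0.62 rad of 0.70) and is let go (value of joint lever_tripped above 0.62 rad and velocity of joint lever_tripped below 0.05 rad/s); the robot touches nothing.
It fails at once if more than 26 N between the gripper and the tripped lever (contact force between any of the fingers, the arm and lever_tripped above 26 N).
It fails at once if another breaker's lever moved by more than 6 mm (distance of any of spare_tip, live_tip from where it was at the start of the episode above 0.006 m).
It fails at once if a loose thing moved by more than 15 mm (distance of any of spindle, post, driver from where it was at the start of the episode above 0.015 m).
It also fails if it takes over 72 s, if anything falls off the work surface, if the arm or the gripper's body presses on something with over 40 N, if the wrist force passes 120 N, or if a joint passes its speed limit or range.

### The arm

A 7-joint arm with a two-finger parallel gripper is mounted at the origin on the work surface. World frame = base frame: x ahead of the robot, y to its left, z up, the work surface at z = 0. Lengths are in m, angles in rad, forces in N, time in s.
With the tool pointing down it reaches from about 0.4 to 0.85 m from the base axis. Payload 10.4 kg.
Tool frame: the origin (TCP) lies where the fingers leave the gripper's body, on its centre line; the fingertips stand 70 mm ahead of it and the grasp point (between the pads) lies r.grip_depth ahead of it (r.grip_depth is the distance from the TCP to the grasp point, in m); z points along the fingers, y is the direction in which the jaws open and shut (so a half turn about z gives the same grasp; the last joint's range is limited). The gripper opens to 87 mm and grips with 3 to 60 N. Pads are 19 mm wide; open, the fingers measure 117 mm over their backs; the gripper's body (75 mm by 190 mm) begins 51 mm behind the grasp point.
Start: joints at [-1.189, 0.332, -0.065, 1.46, 0.022, 1.35, -0.088], TCP at [0.246, 0.575, 0.292] pointing down, gripper open.
Joint ranges: [-2.6, 2.6], [-0.5, 2.12], [-1.47, 1.34], [0.16, 2.42], [-1.27, 4.41], [0.06, 2.06], [-2.6, 2.6]. Speed limits (rad/s): [2.22, 2.22, 2.79, 2.79, 3.14, 3.14, 3.14].

### API

Orientations are given as a unit quaternion [x, y, z, w].
In Python, from bench import monitor, viewer, workorder, nets, r gives the robot as it stands.
- The arm moves only by the tool drive_tool, never from a script. Its argument "plan" is a list of rows, each an object of numbers: "rx", "ry", "rz": the turn, a rotation vector about the tool's x, y, z in units of 360 degrees (1.0 is 360 degrees); "x", "y", "z": the shift along the tool's x, y, z in units of 1000 mm (1.0 is 1000 mm); "fingers": the opening, from 0 (shut) to 1 (fully open). In form: [{"rx": .., "ry": .., "rz": .., "x": .., "y": .., "z": .., "fingers": ..}, ...]. A call has 1 to 12 rows; each row is the pose to reach, as a shift and turn from the pose commanded when the call began, along the tool's axes at that moment, turning the shorter way round; what a row does not reach only later rows make up. A row lasts 1/8 s, in which the tool goes at most 62.5 mm and 10.7 degrees, less where a joint would pass 70% of its speed; a pose out of reach is approached as far as the arm can. A call with a number of a shift or a turn outside -1 to 1 is refused whole. A call with a gripper value outside its range is refused whole. The fingers move at their own pace and stop on an object; "squeeze" is the grip in N (left out, the last holds). Time passes only in rows, so rows that repeat a pose let the fingers close. It gives the time, the measured TCP pose, the force and the opening at its end, in the units of the state.
- monitor.read_state(): the state, without advancing time (a new reading comes with each control period).
- viewer.camera(name): name is "side" or "top"; returns a dict with "color" (420x560x3 uint8, red, green, blue), "depth" (420x560 float32, m along the optical axis (not along the pixel's ray), 0 where there is no reading), "camera_matrix" (3x3 intrinsics, pixels), "D" ([k1, k2, p1, p2, k3] as OpenCV has them; the pictures are not rectified), "xyz" and "rotation" of the camera in the world. Camera axes: x right, y down, z forward; pixel columns grow to the right and rows downward; lengths in m; the calibration is good to about 2 mm. A picture is of the moment at which its call begins.
- workorder.close_job(): hands the job in, once; it reports no verdict.
Trained networks look in the newest picture that a camera, given by its name, has taken for a name from the list of things; names that differ only in an ending like _2 or _b are one class to them, and where a whole thing is asked for, a point or a joint stands for the part that bears it (a point fixed in the world has none). Each returns a list of dicts, best first, with "confidence" (0 to 1); they miss things now and then, are a little off and sometimes report something else, mostly with a low value. They report only what shows in the picture. A call takes as long as a camera call.
- nets.find_in(label, camera): "centre" ([x, y, z] in m, in world coordinates, good to about 4 mm: the middle of the surface that is visible of it).
- nets.regions_of(label, camera): "region" (420x560 bool, what is visible of it).
The state is a dict: "time": time; "joint_positions": joint angles; "joint_vel": joint speeds; "joint_torque": joint torques, N m; "ee_pos": TCP position; "eef_rot": TCP orientation; "ft_force": force on the tool from outside, world axes, zero at the start; "torque": the same for the moment, N m; "width": finger opening in m.
Only numpy, scipy, OpenCV 4.12 (cv2) and the standard library are available. Lean on these libraries where they do the work, as an engineer would, in place of code of your own. Each camera call takes 0.05 s, during which the arm holds its last target.

## Working session

There is one attempt and no reset: what is moved stays moved. The work goes in short steps, Python scripts to look and compute and a tool call to move; the robot and the scene stay as the last step left them, time stands still between calls to the robot, and variables do not carry over. Pictures are saved under pics/ and viewed, and the job is handed in when it is done.

Besides the shell and the picture viewer there is one more tool, called after "Request:" by a JSON object that holds its "api" and its "payload". drive_tool: Moves the arm, as the interface text tells. Its arguments: {"type":"object","properties":{"plan":{"type":"array","items":{"type":"object","properties":{"rx":{"type":"number","minimum":-1,"maximum":1},"ry":{"type":"number","minimum":-1,"maximum":1},"rz":{"type":"number","minimum":-1,"maximum":1},"x":{"type":"number","minimum":-1,"maximum":1},"y":{"type":"number","minimum":-1,"maximum":1},"z":{"type":"number","minimum":-1,"maximum":1},"fingers":{"type":"number"}}}},"squeeze":{"type":"number"}},"required":["plan"]}

```bash
mkdir -p pics; ls; python3 - <<'E'
from bench import monitor, viewer, nets, r
import cv2, numpy as np
s=monitor.read_state(); print({k:np.round(v,3).tolist() for k,v in s.items()}, r.grip_depth)
for n in ("side","top"):
    c=viewer.camera(n); cv2.imwrite(f"pics/{n}0.png",c["color"][:,:,::-1]); print(n,c["xyz"],np.round(c["rotation"],3).tolist())
    for l in ("lever_tripped","tripped_tip","module_tripped","spare_tip","live_tip","bank","spindle","post","driver"):
        try: print(l,[(np.round(d["centre"],3).tolist(),round(d["confidence"],2)) for d in nets.find_in(l,n)][:4])
        except Exception as e: print(l,e)
E
```

```text
pics
{'time': 0.0, 'joint_positions': [-1.189, 0.333, -0.065, 1.461, 0.022, 1.35, -0.089], 'joint_vel': [0.002, 0.0, 0.002, 0.0, -0.0, -0.0, -0.001], 'joint_torque': [-0.0, -62.326, 0.024, -38.989, -0.061, 0.04, 0.0], 'ee_pos': [0.246, 0.574, 0.291], 'eef_rot': [0.201, 0.98, -0.001, -0.0], 'ft_force': [0.483, -0.098, 0.544], 'torque': [-0.054, 0.041, 0.002], 'width': 0.087} 0.051
side [ 0.20834179 -0.85920778  0.65102415] [0.858, -0.141, 0.08, -0.488]
lever_tripped [([0.58, -0.105, 0.123], 0.77), ([0.58, -0.114, 0.079], 0.46)]
tripped_tip [([0.571, -0.382, 0.01], 0.66), ([0.578, -0.103, 0.122], 0.63), ([0.58, -0.112, 0.078], 0.28)]
module_tripped [([0.574, -0.116, 0.081], 0.72), ([0.57, -0.381, 0.007], 0.37), ([0.524, 0.037, 0.124], 0.28)]
spare_tip [([0.523, 0.036, 0.122], 0.63)]
live_tip [([0.596, -0.025, 0.119], 0.62), ([0.574, -0.114, 0.078], 0.23)]
bank [([0.527, -0.128, 0.013], 0.74)]
spindle [([0.56, 0.352, 0.03], 0.79)]
post [([0.571, -0.382, 0.01], 0.85)]
driver [([0.36, -0.388, 0.02], 0.72), ([0.572, -0.379, 0.013], 0.26)]
top [0.2266618  0.00590044 1.46584291] [0.705, -0.703, 0.071, -0.062]
lever_tripped [([0.58, -0.096, 0.145], 0.55)]
tripped_tip []
module_tripped [([0.574, -0.092, 0.086], 0.9)]
spare_tip [([0.521, 0.045, 0.142], 0.62)]
live_tip [([0.594, -0.02, 0.118], 0.54)]
bank [([0.529, -0.015, 0.012], 0.85)]
spindle [([0.567, 0.365, 0.034], 0.67)]
post [([0.575, -0.369, 0.013], 0.61), ([0.582, -0.097, 0.141], 0.51), ([0.567, 0.366, 0.037], 0.22)]
driver [([0.357, -0.382, 0.021], 0.65), ([0.576, -0.094, 0.088], 0.17)]
```

View pics/side0.png

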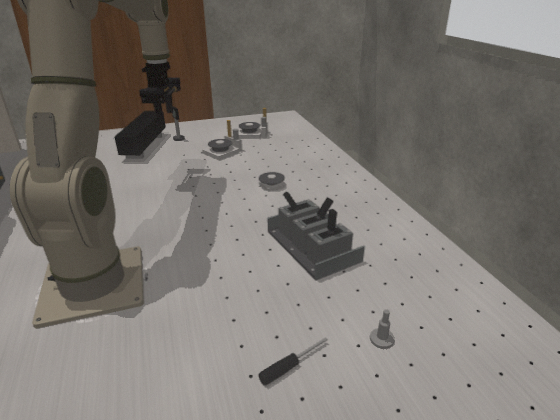

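View pics/top0.png

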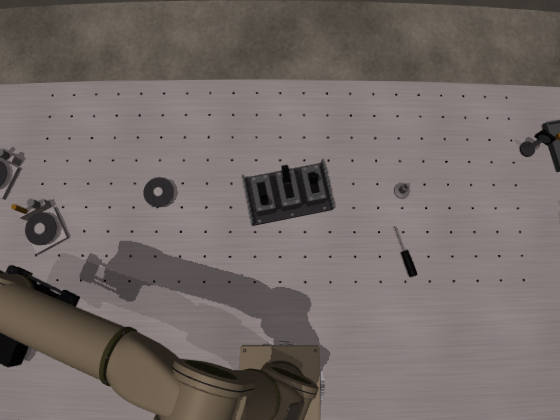

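```bash
cat > h.py <<'E'
import numpy as np, cv2
from scipy.spatial.transform import Rotation as R
from bench import viewer, nets, monitor
def cloud(c):
    K=c["camera_matrix"];D=np.array(c["D"]);h,w=c["depth"].shape
    u,v=np.meshgrid(np.arange(w),np.arange(h))
    p=cv2.undistortPoints(np.stack([u,v],-1).reshape(-1,1,2).astype(np.float64),np.array(K),D).reshape(h,w,2)
    z=c["depth"].astype(float)
    P=np.dstack([p[...,0]*z,p[...,1]*z,z])
    q=np.array(c["rotation"])
    M=R.from_quat(q).as_matrix() if q.size==4 else q
    W=P@M.T+np.array(c["xyz"]); W[z==0]=np.nan
    return W
E
python3 - <<'E'
from h import *
for n in ("top","side"):
    c=viewer.camera(n); W=cloud(c)
    roi=(W[...,0]>.42)&(W[...,0]<.7)&(W[...,1]>-.2)&(W[...,1]<.2)
    t=W[(np.abs(W[...,0]-.55)<.2)&(np.abs(W[...,1])<.25)&(W[...,2]<.006)]; print(n,"table",np.median(t[:,2]))
    for lo,hi in((.008,.02),(.078,.096),(.1,.2)):
        m=roi&(W[...,2]>lo)&(W[...,2]<hi); P=W[m]
        print(lo,len(P),np.median(P[:,2]),cv2.minAreaRect(P[:,:2].astype(np.float32)*1000))
    for l in ("module_tripped","lever_tripped","spare_tip","live_tip","bank"):
        d=nets.regions_of(l,n)
        if d:
            P=W[d[0]["region"]]; P=P[~np.isnan(P[:,0])]
            print(l,round(d[0]["confidence"],2),len(P),P.min(0).round(3),P.max(0).round(3),np.median(P,0).round(3))
            if l!="bank": 
              Q=P[P[:,2]>.1]; 
              if len(Q): print("  hi",len(Q),Q.min(0).round(3),Q.max(0).round(3),Q.mean(0).round(3))
              Q=P[abs(P[:,2]-.087)<.006]
              if len(Q)>10: print("  topface",len(Q),cv2.minAreaRect(Q[:,:2].astype(np.float32)*1000))
    g=c["color"][:,:,::-1]
    cr=g[150:240,230:350] if n=="top" else g[180:280,255:375]
    cv2.imwrite(f"pics/{n}_crop.png",cv2.resize(cr,None,fx=6,fy=6,interpolation=cv2.INTER_CUBIC))
E
```

```text
top table 0.00028516476299511595
0.008 1360 0.012557284224917753 ((560.1049194335938, -0.6038818359375), (272.15185546875, 388.7900390625), 1.3724130392074585)
0.078 1806 0.08787244744325617 ((564.4091186523438, -22.82447052001953), (105.71308898925781, 203.54930114746094), 11.872925758361816)
0.1 254 0.13066680656655572 ((574.9376220703125, -11.91949462890625), (79.46788787841797, 175.0216522216797), 27.563846588134766)
module_tripped 0.8 827 [ 0.524 -0.141  0.006] [ 0.653 -0.058  0.156] [ 0.573 -0.094  0.087]
  hi 71 [ 0.573 -0.104  0.1  ] [ 0.59  -0.084  0.156] [ 0.58  -0.093  0.139]
  topface 553 ((579.947021484375, -95.2254638671875), (104.7418212890625, 55.875816345214844), 13.300375938415527)
spare_tip 0.46 66 [0.503 0.033 0.086] [0.538 0.054 0.149] [0.517 0.043 0.136]
  hi 64 [0.503 0.033 0.103] [0.538 0.053 0.149] [0.518 0.043 0.132]
bank 0.89 1777 [ 0.466 -0.163 -0.006] [0.663 0.117 0.09 ] [ 0.529 -0.016  0.013]
side table -0.0001645017254039427
0.008 795 0.012174964541390443 ((566.3759765625, -26.265426635742188), (150.10414123535156, 251.17555236816406), 11.42345428466796
[... 640 characters left out ...]
 0.125]
  hi 170 [ 0.575 -0.11   0.101] [ 0.594 -0.086  0.153] [ 0.582 -0.102  0.129]
  topface 14 ((583.0282592773438, -99.08690643310547), (13.237329483032227, 15.182676315307617), 65.82666015625)
spare_tip 0.42 95 [0.507 0.03  0.097] [0.539 0.047 0.143] [0.52  0.035 0.123]
  hi 90 [0.507 0.03  0.1  ] [0.539 0.047 0.143] [0.52  0.036 0.124]
live_tip 0.55 163 [ 0.578 -0.031  0.075] [0.618 0.032 0.138] [ 0.597 -0.023  0.113]
  hi 127 [ 0.581 -0.03   0.101] [ 0.618 -0.008  0.138] [ 0.599 -0.021  0.118]
  topface 14 ((590.5748901367188, 1.968526840209961), (61.06739044189453, 15.407316207885742), 77.4957046508789)
bank 0.58 1497 [ 0.469 -0.164 -0.002] [0.667 0.086 0.053] [ 0.527 -0.133  0.014]
```

View pics/top_crop.png

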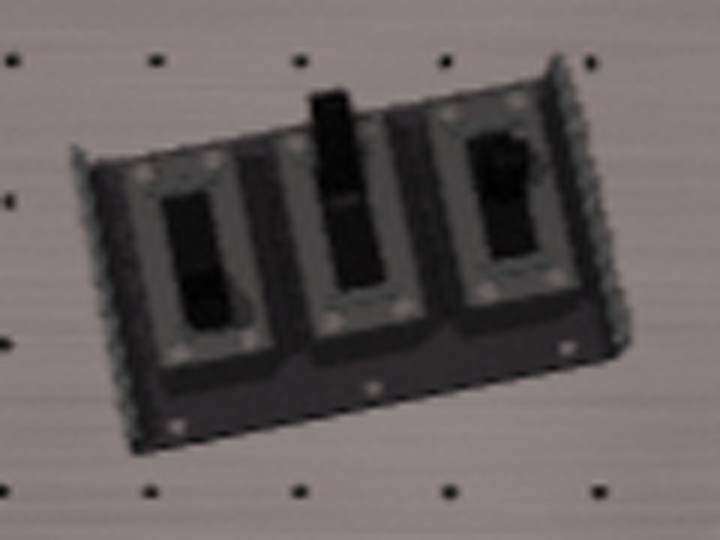

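View pics/side_crop.png

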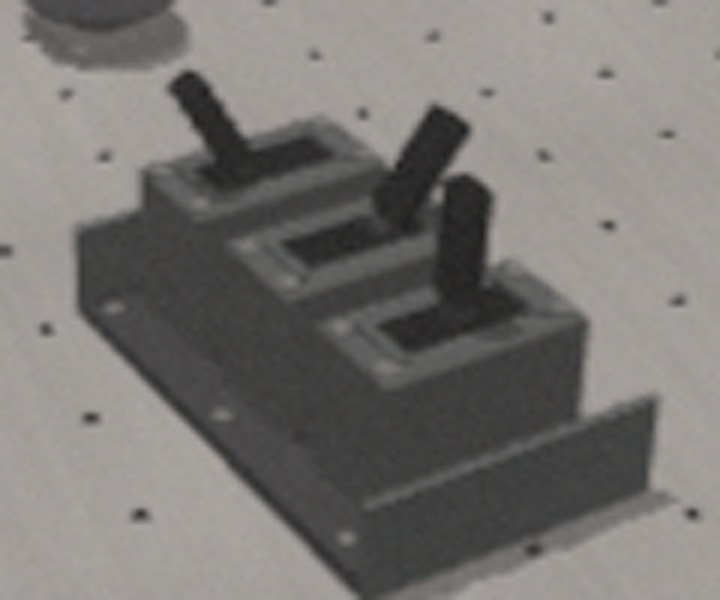

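The tripped breaker is the rightmost one in the top view (px 315,183). Its lever is upright, with the tip at about (0.581, -0.098, 0.153). The yaw is about 11.6°, and the size and height checks match. I'll shut the gripper and go above the ON side of the lever.

Request:
{"api": "drive_tool", "payload": {"plan": [{"x": -0.61,"y": -0.462,"z": 0,"rz": -0.0964,"fingers": 0},{"x": -0.61,"y": -0.462,"z": 0,"rz": -0.0964,"fingers": 0},{"x": -0.61,"y": -0.462,"z": 0,"rz": -0.0964,"fingers": 0},{"x": -0.61,"y": -0.462,"z": 0,"rz": -0.0964,"fingers": 0},{"x": -0.61,"y": -0.462,"z": 0,"rz": -0.0964,"fingers": 0},{"x": -0.61,"y": -0.462,"z": 0,"rz": -0.0964,"fingers": 0},{"x": -0.61,"y": -0.462,"z": 0,"rz": -0.0964,"fingers": 0},{"x": -0.61,"y": -0.462,"z": 0,"rz": -0.0964,"fingers": 0},{"x": -0.61,"y": -0.462,"z": 0,"rz": -0.0964,"fingers": 0},{"x": -0.61,"y": -0.462,"z": 0,"rz": -0.0964,"fingers": 0},{"x": -0.61,"y": -0.462,"z": 0,"rz": -0.0964,"fingers": 0},{"x": -0.61,"y": -0.462,"z": 0,"rz": -0.0964,"fingers": 0}]}}

```text
validation failed for argument at $.pl...
```

Request:
{"api": "drive_tool", "payload": {"plan": [{"rx": 0.0,"ry": 0.0,"rz": -0.0964,"x": -0.61,"y": -0.462,"z": 0.0,"fingers": 0.0}]}}

```text
time: 1.72
ee_pos: [0.274, 0.5224, 0.2914]
eef_rot: [0.104, 0.995, 0.0, -0.001]
ft_force: [1.9, -1.2, 0.0]
width: 0.0827
```

```bash
cat >> h.py <<'E'
TH=np.deg2rad(11.6); PIV=np.array([.581,-.098,.067]); ex=np.array([np.cos(TH),np.sin(TH),0])
def rel(xm,tipz):
    s=monitor.read_state(); M=R.from_quat(s["eef_rot"])
    t=PIV+ex*xm; t[2]=tipz+.07
    ey=np.array([-np.sin(TH),np.cos(TH),0])
    G=R.from_matrix(np.stack([-ex,ey,[0,0,-1]],1))
    rv=(M.inv()*G).as_rotvec()/(2*np.pi)
    print("t",s["time"],"rel xyz",np.round(M.inv().apply(t-s["ee_pos"]),4),"rot",np.round(rv,4),"F",np.round(s["ft_force"],2),"joints",np.round(s["joint_positions"],2))
def where():
    s=monitor.read_state(); d=np.array(s["ee_pos"])-PIV; ey=np.array([-np.sin(TH),np.cos(TH),0])
    F=np.array(s["ft_force"])
    print("xm %.4f ym %.4f tipz %.4f"%(d@ex,d@ey,s["ee_pos"][2]-.07),"Fx %.2f Fy %.2f Fz %.2f"%(F@ex,F@ey,F[2]),"t",s["time"])
E
python3 -c "
from h import *
rel(.05,.222);where()"
```

```text
t 1.725 rel xyz [-0.4745 -0.5236 -0.0016] rot [ 0.0001 -0.0003 -0.0654] F [ 1.87 -1.24  0.02] joints [-1.1   0.26 -0.07  1.56  0.02  1.33  0.18]
xm -0.1760 ym 0.6695 tipz 0.2214 Fx 1.58 Fy -1.59 Fz 0.02 t 1.725
```

Request:
{"api": "drive_tool", "payload": {"plan": [{"rx": 0.0,"ry": 0.0,"rz": -0.065,"x": -0.474,"y": -0.523,"z": 0.0,"fingers": 0.0},{"rx": 0.0,"ry": 0.0,"rz": -0.065,"x": -0.474,"y": -0.523,"z": 0.0,"fingers": 0.0},{"rx": 0.0,"ry": 0.0,"rz": -0.065,"x": -0.474,"y": -0.523,"z": 0.0,"fingers": 0.0},{"rx": 0.0,"ry": 0.0,"rz": -0.065,"x": -0.474,"y": -0.523,"z": 0.0,"fingers": 0.0},{"rx": 0.0,"ry": 0.0,"rz": -0.065,"x": -0.474,"y": -0.523,"z": 0.0,"fingers": 0.0},{"rx": 0.0,"ry": 0.0,"rz": -0.065,"x": -0.474,"y": -0.523,"z": 0.0,"fingers": 0.0},{"rx": 0.0,"ry": 0.0,"rz": -0.065,"x": -0.474,"y": -0.523,"z": 0.0,"fingers": 0.0},{"rx": 0.0,"ry": 0.0,"rz": -0.065,"x": -0.474,"y": -0.523,"z": 0.0,"fingers": 0.0},{"rx": 0.0,"ry": 0.0,"rz": -0.065,"x": -0.474,"y": -0.523,"z": 0.0,"fingers": 0.0},{"rx": 0.0,"ry": 0.0,"rz": -0.065,"x": -0.474,"y": -0.523,"z": 0.0,"fingers": 0.0},{"rx": 0.0,"ry": 0.0,"rz": -0.065,"x": -0.474,"y": -0.523,"z": 0.0,"fingers": 0.0},{"rx": 0.0,"ry": 0.0,"rz": -0.065,"x": -0.474,"y": -0.523,"z": 0.0,"fingers": 0.0}]}}

```text
time: 3.22
ee_pos: [0.6278, -0.097, 0.292]
eef_rot: [-0.093, 0.996, -0.001, -0.0]
ft_force: [0.8, 0.1, 0.5]
width: 0.0007
```

```bash
python3 -c "
from h import *
rel(.045,.116);where()"
```

```text
t 3.225 rel xyz [0.0011 0.0086 0.106 ] rot [-0.0003 -0.0001 -0.0025] F [0.75 0.09 0.49] joints [-0.25  0.37  0.43  1.45 -0.15  1.35  1.95]
xm 0.0460 ym -0.0084 tipz 0.2220 Fx 0.76 Fy -0.06 Fz 0.49 t 3.225
```

Request:
{"api": "drive_tool", "payload": {"plan": [{"rx": 0.0,"ry": 0.0,"rz": -0.0025,"x": 0.001,"y": 0.0085,"z": 0.0,"fingers": 0.0},{"rx": 0.0,"ry": 0.0,"rz": -0.0025,"x": 0.001,"y": 0.0085,"z": 0.035,"fingers": 0.0},{"rx": 0.0,"ry": 0.0,"rz": -0.0025,"x": 0.001,"y": 0.0085,"z": 0.07,"fingers": 0.0},{"rx": 0.0,"ry": 0.0,"rz": -0.0025,"x": 0.001,"y": 0.0085,"z": 0.106,"fingers": 0.0},{"rx": 0.0,"ry": 0.0,"rz": -0.0025,"x": 0.001,"y": 0.0085,"z": 0.106,"fingers": 0.0},{"rx": 0.0,"ry": 0.0,"rz": -0.0025,"x": 0.001,"y": 0.0085,"z": 0.106,"fingers": 0.0}]}}

```text
time: 3.98
ee_pos: [0.6251, -0.0838, 0.1879]
eef_rot: [-0.104, 0.995, 0.0, 0.001]
ft_force: [-0.2, -1.0, 0.8]
width: 0.0007
```

```bash
python3 -c "
from h import *
rel(.045,.116);where()
c=viewer.camera('side');cv2.imwrite('pics/s1.png',cv2.resize(c['color'][130:300,230:400,::-1],None,fx=3.5,fy=3.5))"
```

```text
t 3.975 rel xyz [ 0.0011 -0.0051  0.0019] rot [-0.      0.0003  0.0009] F [-0.17 -0.98  0.77] joints [-0.25  0.43  0.4   1.59 -0.18  1.15  1.97]
xm 0.0461 ym 0.0051 tipz 0.1179 Fx -0.36 Fy -0.92 Fz 0.77 t 3.975
```

View pics/s1.png

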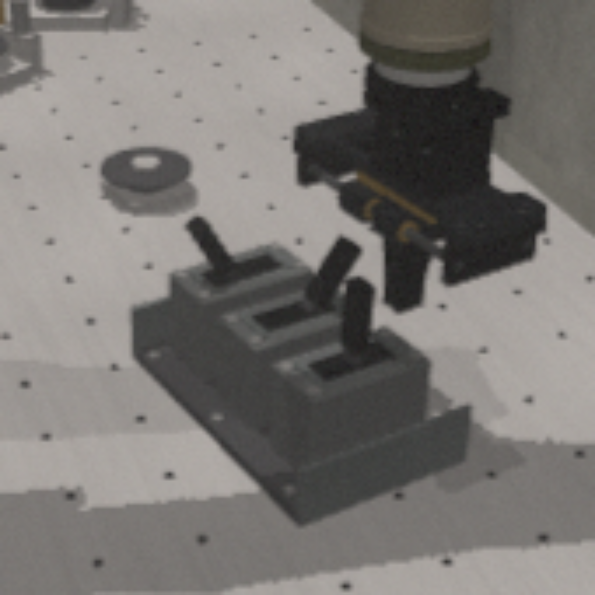

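The fingers are shut and stand clear on the ON side of the lever. Next I'll push towards OFF.

Request:
{"api": "drive_tool", "payload": {"plan": [{"rx": 0.0,"ry": 0.0,"rz": 0.0,"x": 0.012,"y": -0.005,"z": 0.002,"fingers": 0.0},{"rx": 0.0,"ry": 0.0,"rz": 0.0,"x": 0.02,"y": -0.005,"z": 0.002,"fingers": 0.0},{"rx": 0.0,"ry": 0.0,"rz": 0.0,"x": 0.024,"y": -0.005,"z": 0.002,"fingers": 0.0},{"rx": 0.0,"ry": 0.0,"rz": 0.0,"x": 0.026,"y": -0.005,"z": 0.002,"fingers": 0.0},{"rx": 0.0,"ry": 0.0,"rz": 0.0,"x": 0.028,"y": -0.005,"z": 0.002,"fingers": 0.0},{"rx": 0.0,"ry": 0.0,"rz": 0.0,"x": 0.03,"y": -0.005,"z": 0.002,"fingers": 0.0},{"rx": 0.0,"ry": 0.0,"rz": 0.0,"x": 0.032,"y": -0.005,"z": 0.002,"fingers": 0.0},{"rx": 0.0,"ry": 0.0,"rz": 0.0,"x": 0.033,"y": -0.005,"z": 0.002,"fingers": 0.0}]}}

```text
time: 5.03
ee_pos: [0.5933, -0.0961, 0.1843]
eef_rot: [-0.103, 0.995, 0.0, 0.0]
ft_force: [2.8, 1.0, 2.3]
width: 0.0002
```

```bash
python3 -c "
from h import *
where()"
```

```text
xm 0.0125 ym -0.0006 tipz 0.1143 Fx 2.91 Fy 0.46 Fz 2.27 t 5.025
```

Request:
{"api": "drive_tool", "payload": {"plan": [{"rx": 0.0,"ry": 0.0,"rz": 0.0,"x": 0.001,"y": 0.0,"z": 0.0,"fingers": 0.0},{"rx": 0.0,"ry": 0.0,"rz": 0.0,"x": 0.002,"y": 0.0,"z": 0.0,"fingers": 0.0},{"rx": 0.0,"ry": 0.0,"rz": 0.0,"x": 0.003,"y": 0.0,"z": 0.0,"fingers": 0.0},{"rx": 0.0,"ry": 0.0,"rz": 0.0,"x": 0.004,"y": 0.0,"z": 0.0,"fingers": 0.0},{"rx": 0.0,"ry": 0.0,"rz": 0.0,"x": 0.005,"y": 0.0,"z": 0.0,"fingers": 0.0}]}}

```text
time: 5.65
ee_pos: [0.5883, -0.0972, 0.1841]
eef_rot: [-0.103, 0.995, 0.0, -0.0]
ft_force: [1.7, 1.0, 1.5]
width: 0.0003
```

Request:
{"api": "drive_tool", "payload": {"plan": [{"rx": 0.0,"ry": 0.0,"rz": 0.0,"x": 0.0005,"y": 0.0,"z": 0.0,"fingers": 0.0},{"rx": 0.0,"ry": 0.0,"rz": 0.0,"x": 0.001,"y": 0.0,"z": 0.0,"fingers": 0.0}]}}

```text
time: 5.9
ee_pos: [0.5874, -0.0973, 0.1842]
eef_rot: [-0.103, 0.995, 0.0, 0.0]
ft_force: [3.2, 1.2, 0.2]
width: 0.0006
```

```bash
python3 -c "
from h import *
where()"
```

```text
xm 0.0064 ym -0.0007 tipz 0.1142 Fx 3.38 Fy 0.57 Fz 0.21 t 5.9
```

Moving freely at about 3 N. I'll carry on in 1.5 mm steps and check the force after each.

Request:
{"api": "drive_tool", "payload": {"plan": [{"rx": 0.0,"ry": 0.0,"rz": 0.0,"x": 0.0007,"y": 0.0,"z": 0.0,"fingers": 0.0},{"rx": 0.0,"ry": 0.0,"rz": 0.0,"x": 0.0015,"y": 0.0,"z": 0.0,"fingers": 0.0}]}}

```text
time: 6.15
ee_pos: [0.586, -0.0976, 0.1841]
eef_rot: [-0.103, 0.995, 0.0, 0.0]
ft_force: [5.6, 0.8, -0.9]
width: 0.0006
```

Request:
{"api": "drive_tool", "payload": {"plan": [{"rx": 0.0,"ry": 0.0,"rz": 0.0,"x": 0.0007,"y": 0.0,"z": 0.0,"fingers": 0.0}]}}

```text
time: 6.28
ee_pos: [0.5855, -0.0977, 0.1841]
eef_rot: [-0.103, 0.995, 0.0, 0.0]
ft_force: [5.0, 0.2, -3.2]
width: 0.0005
```

Request:
{"api": "drive_tool", "payload": {"plan": [{"rx": 0.0,"ry": 0.0,"rz": 0.0,"x": 0.0007,"y": 0.0,"z": 0.0,"fingers": 0.0}]}}

```text
time: 6.4
ee_pos: [0.5849, -0.0978, 0.1841]
eef_rot: [-0.103, 0.995, 0.0, 0.0]
ft_force: [5.9, 1.6, -2.7]
width: 0.0007
```

```bash
python3 -c "
from h import *
where()"
```

```text
xm 0.0038 ym -0.0006 tipz 0.1141 Fx 6.10 Fy 0.34 Fz -2.72 t 6.4
```

Request:
{"api": "drive_tool", "payload": {"plan": [{"rx": 0.0,"ry": 0.0,"rz": 0.0,"x": 0.0007,"y": 0.0,"z": 0.0,"fingers": 0.0}]}}

```text
time: 6.52
ee_pos: [0.5843, -0.0979, 0.1842]
eef_rot: [-0.103, 0.995, 0.0, 0.001]
ft_force: [8.7, 1.5, -2.8]
width: 0.0002
```

Request:
{"api": "drive_tool", "payload": {"plan": [{"rx": 0.0,"ry": 0.0,"rz": 0.0,"x": 0.0007,"y": 0.0,"z": 0.0,"fingers": 0.0}]}}

```text
time: 6.65
ee_pos: [0.5838, -0.0981, 0.1842]
eef_rot: [-0.103, 0.995, -0.0, 0.001]
ft_force: [7.3, 1.7, -3.2]
width: 0.0005
```

Request:
{"api": "drive_tool", "payload": {"plan": [{"rx": 0.0,"ry": 0.0,"rz": 0.0,"x": 0.0006,"y": 0.0,"z": 0.0,"fingers": 0.0}]}}

```text
time: 6.78
ee_pos: [0.5833, -0.0981, 0.1843]
eef_rot: [-0.103, 0.995, -0.0, 0.001]
ft_force: [8.2, 1.1, -2.4]
width: 0.0002
```

Request:
{"api": "drive_tool", "payload": {"plan": [{"rx": 0.0,"ry": 0.0,"rz": 0.0,"x": 0.0006,"y": 0.0,"z": 0.0,"fingers": 0.0}]}}

```text
time: 6.9
ee_pos: [0.5827, -0.0983, 0.1843]
eef_rot: [-0.103, 0.995, -0.0, 0.001]
ft_force: [7.0, 1.7, -2.9]
width: 0.0007
```

Request:
{"api": "drive_tool", "payload": {"plan": [{"rx": 0.0,"ry": 0.0,"rz": 0.0,"x": 0.0006,"y": 0.0,"z": 0.0,"fingers": 0.0}]}}

```text
time: 7.02
ee_pos: [0.5822, -0.0983, 0.1843]
eef_rot: [-0.103, 0.995, -0.0, 0.001]
ft_force: [8.0, 2.1, -2.4]
width: 0.0005
```

Request:
{"api": "drive_tool", "payload": {"plan": [{"rx": 0.0,"ry": 0.0,"rz": 0.0,"x": 0.0006,"y": 0.0,"z": 0.0,"fingers": 0.0}]}}

```text
time: 7.15
ee_pos: [0.5817, -0.0985, 0.1844]
eef_rot: [-0.103, 0.995, -0.0, 0.001]
ft_force: [8.1, 1.9, -2.5]
width: 0.0003
```

```bash
python3 -c "
from h import *
where()
c=viewer.camera('side');cv2.imwrite('pics/s2.png',cv2.resize(c['color'][130:300,230:400,::-1],None,fx=3.5,fy=3.5));where()"
```

```text
xm 0.0006 ym -0.0006 tipz 0.1144 Fx 8.29 Fy 0.23 Fz -2.47 t 7.15
xm 0.0005 ym -0.0006 tipz 0.1144 Fx 7.85 Fy 0.05 Fz -2.16 t 7.2
```

View pics/s2.png

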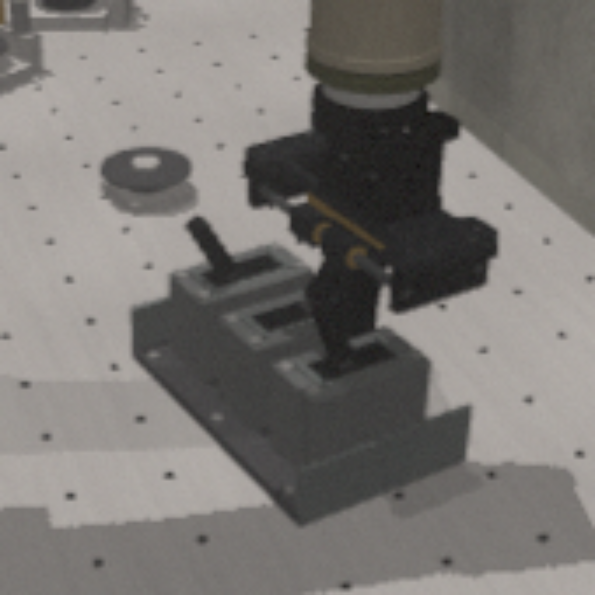

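Request:
{"api": "drive_tool", "payload": {"plan": [{"rx": 0.0,"ry": 0.0,"rz": 0.0,"x": 0.0006,"y": 0.0,"z": 0.0,"fingers": 0.0},{"rx": 0.0,"ry": 0.0,"rz": 0.0,"x": 0.0012,"y": 0.0,"z": 0.0,"fingers": 0.0}]}}

```text
time: 7.45
ee_pos: [0.5804, -0.0988, 0.1843]
eef_rot: [-0.103, 0.995, -0.0, 0.001]
ft_force: [7.2, 1.2, -2.3]
width: 0.0008
```

Request:
{"api": "drive_tool", "payload": {"plan": [{"rx": 0.0,"ry": 0.0,"rz": 0.0,"x": 0.0006,"y": 0.0,"z": 0.0,"fingers": 0.0},{"rx": 0.0,"ry": 0.0,"rz": 0.0,"x": 0.0012,"y": 0.0,"z": 0.0,"fingers": 0.0}]}}

```text
time: 7.7
ee_pos: [0.5796, -0.0989, 0.1845]
eef_rot: [-0.104, 0.995, -0.0, 0.001]
ft_force: [10.4, 1.8, -2.5]
width: 0.0009
```

Request:
{"api": "drive_tool", "payload": {"plan": [{"rx": 0.0,"ry": 0.0,"rz": 0.0,"x": 0.0005,"y": 0.0,"z": 0.0,"fingers": 0.0}]}}

```text
time: 7.82
ee_pos: [0.5793, -0.0989, 0.1846]
eef_rot: [-0.104, 0.995, -0.0, 0.002]
ft_force: [11.0, 1.8, -3.6]
width: 0.0006
```

Request:
{"api": "drive_tool", "payload": {"plan": [{"rx": 0.0,"ry": 0.0,"rz": 0.0,"x": 0.0004,"y": 0.0,"z": 0.0,"fingers": 0.0}]}}

```text
time: 7.95
ee_pos: [0.5791, -0.0989, 0.1847]
eef_rot: [-0.104, 0.995, -0.0, 0.002]
ft_force: [10.2, 2.4, -3.3]
width: 0.0005
```

Request:
{"api": "drive_tool", "payload": {"plan": [{"rx": 0.0,"ry": 0.0,"rz": 0.0,"x": 0.0005,"y": 0.0,"z": 0.0,"fingers": 0.0}]}}

```text
time: 8.07
ee_pos: [0.5788, -0.099, 0.1848]
eef_rot: [-0.104, 0.995, -0.0, 0.002]
ft_force: [12.0, 2.1, -3.1]
width: 0.0004
```

Request:
{"api": "drive_tool", "payload": {"plan": [{"rx": 0.0,"ry": 0.0,"rz": 0.0,"x": 0.0005,"y": 0.0,"z": 0.0,"fingers": 0.0}]}}

```text
time: 8.2
ee_pos: [0.5785, -0.099, 0.1848]
eef_rot: [-0.104, 0.995, -0.0, 0.002]
ft_force: [13.5, 2.7, -4.1]
width: 0.0005
```

Request:
{"api": "drive_tool", "payload": {"plan": [{"rx": 0.0,"ry": 0.0,"rz": 0.0,"x": 0.0005,"y": 0.0,"z": 0.0,"fingers": 0.0}]}}

```text
time: 8.32
ee_pos: [0.5782, -0.0991, 0.1849]
eef_rot: [-0.104, 0.995, -0.0, 0.003]
ft_force: [13.5, 2.2, -3.9]
width: -0.0
```

Request:
{"api": "drive_tool", "payload": {"plan": [{"rx": 0.0,"ry": 0.0,"rz": 0.0,"x": 0.0005,"y": 0.0,"z": 0.0,"fingers": 0.0}]}}

```text
time: 8.45
ee_pos: [0.5779, -0.0991, 0.185]
eef_rot: [-0.104, 0.995, -0.0, 0.003]
ft_force: [14.3, 2.7, -3.7]
width: 0.0004
```

```bash
python3 -c "
from h import *
where()"
```

```text
xm -0.0032 ym -0.0005 tipz 0.1150 Fx 14.58 Fy -0.24 Fz -3.66 t 8.45
```

Request:
{"api": "drive_tool", "payload": {"plan": [{"rx": 0.0,"ry": 0.0,"rz": 0.0,"x": 0.0006,"y": 0.0,"z": 0.0,"fingers": 0.0}]}}

```text
time: 8.57
ee_pos: [0.5772, -0.0993, 0.185]
eef_rot: [-0.104, 0.995, -0.0, 0.003]
ft_force: [13.2, 1.9, -3.5]
width: 0.0002
```

Request:
{"api": "drive_tool", "payload": {"plan": [{"rx": 0.0,"ry": 0.0,"rz": 0.0,"x": 0.0006,"y": 0.0,"z": 0.0,"fingers": 0.0}]}}

```text
time: 8.7
ee_pos: [0.5768, -0.0993, 0.1851]
eef_rot: [-0.104, 0.995, -0.0, 0.003]
ft_force: [15.4, 3.7, -3.9]
width: 0.0007
```

Request:
{"api": "drive_tool", "payload": {"plan": [{"rx": 0.0,"ry": 0.0,"rz": 0.0,"x": 0.0005,"y": 0.0,"z": 0.0,"fingers": 0.0}]}}

```text
time: 8.82
ee_pos: [0.5766, -0.0994, 0.1852]
eef_rot: [-0.104, 0.995, -0.0, 0.003]
ft_force: [15.7, 2.8, -5.2]
width: 0.0005
```

Request:
{"api": "drive_tool", "payload": {"plan": [{"rx": 0.0,"ry": 0.0,"rz": 0.0,"x": 0.0005,"y": 0.0,"z": 0.0,"fingers": 0.0}]}}

```text
time: 8.95
ee_pos: [0.5763, -0.0994, 0.1853]
eef_rot: [-0.104, 0.995, -0.0, 0.004]
ft_force: [17.1, 3.6, -5.3]
width: 0.0003
```

Request:
{"api": "drive_tool", "payload": {"plan": [{"rx": 0.0,"ry": 0.0,"rz": 0.0,"x": 0.0005,"y": 0.0,"z": 0.0,"fingers": 0.0}]}}

```text
time: 9.07
ee_pos: [0.576, -0.0995, 0.1854]
eef_rot: [-0.104, 0.995, -0.0, 0.004]
ft_force: [18.0, 3.4, -5.7]
width: 0.0006
```

```bash
python3 -c "
from h import *
where()"
```

```text
xm -0.0052 ym -0.0004 tipz 0.1154 Fx 18.32 Fy -0.24 Fz -5.68 t 9.075
```

Request:
{"api": "drive_tool", "payload": {"plan": [{"rx": 0.0,"ry": 0.0,"rz": 0.0,"x": 0.0005,"y": 0.0,"z": 0.0,"fingers": 0.0}]}}

```text
time: 9.2
ee_pos: [0.5757, -0.0995, 0.1855]
eef_rot: [-0.104, 0.995, -0.0, 0.004]
ft_force: [18.4, 3.7, -4.7]
width: 0.0004
```

Request:
{"api": "drive_tool", "payload": {"plan": [{"rx": 0.0,"ry": 0.0,"rz": 0.0,"x": 0.0003,"y": 0.0,"z": 0.0,"fingers": 0.0}]}}

```text
time: 9.32
ee_pos: [0.5756, -0.0995, 0.1856]
eef_rot: [-0.104, 0.995, -0.0, 0.004]
ft_force: [18.7, 3.2, -4.3]
width: 0.0004
```

```bash
python3 -c "
from h import *
where()"
```

```text
xm -0.0056 ym -0.0004 tipz 0.1156 Fx 19.00 Fy -0.63 Fz -4.27 t 9.325
```

Request:
{"api": "drive_tool", "payload": {"plan": [{"rx": 0.0,"ry": 0.0,"rz": 0.0,"x": 0.0006,"y": 0.0,"z": 0.0,"fingers": 0.0}]}}

```text
time: 9.45
ee_pos: [0.5752, -0.0995, 0.1857]
eef_rot: [-0.104, 0.995, -0.0, 0.005]
ft_force: [20.5, 3.6, -4.9]
width: 0.0001
```

Request:
{"api": "drive_tool", "payload": {"plan": [{"rx": 0.0,"ry": 0.0,"rz": 0.0,"x": 0.0003,"y": 0.0,"z": 0.0,"fingers": 0.0}]}}

```text
time: 9.57
ee_pos: [0.575, -0.0996, 0.1857]
eef_rot: [-0.104, 0.995, -0.0, 0.005]
ft_force: [18.9, 3.2, -4.2]
width: 0.0007
```

Request:
{"api": "drive_tool", "payload": {"plan": [{"rx": 0.0,"ry": 0.0,"rz": 0.0,"x": 0.0005,"y": 0.0,"z": 0.0,"fingers": 0.0},{"rx": 0.0,"ry": 0.0,"rz": 0.0,"x": 0.0005,"y": 0.0,"z": 0.0,"fingers": 0.0}]}}

```text
time: 9.82
ee_pos: [0.5741, -0.0997, 0.1857]
eef_rot: [-0.104, 0.995, -0.0, 0.004]
ft_force: [17.7, 2.9, -2.8]
width: 0.0004
```

```bash
python3 -c "
from h import *
where()"
```

```text
xm -0.0071 ym -0.0003 tipz 0.1157 Fx 17.94 Fy -0.73 Fz -2.79 t 9.825
```

Request:
{"api": "drive_tool", "payload": {"plan": [{"rx": 0.0,"ry": 0.0,"rz": 0.0,"x": 0.0005,"y": 0.0,"z": 0.0,"fingers": 0.0}]}}

```text
time: 9.95
ee_pos: [0.5738, -0.0998, 0.1856]
eef_rot: [-0.104, 0.995, -0.0, 0.004]
ft_force: [18.0, 3.2, -2.9]
width: 0.0007
```

Request:
{"api": "drive_tool", "payload": {"plan": [{"rx": 0.0,"ry": 0.0,"rz": 0.0,"x": 0.0004,"y": 0.0,"z": 0.0,"fingers": 0.0}]}}

```text
time: 10.07
ee_pos: [0.5736, -0.0998, 0.1857]
eef_rot: [-0.104, 0.995, -0.0, 0.005]
ft_force: [19.4, 3.2, -4.0]
width: 0.0004
```

Request:
{"api": "drive_tool", "payload": {"plan": [{"rx": 0.0,"ry": 0.0,"rz": 0.0,"x": 0.0004,"y": 0.0,"z": 0.0,"fingers": 0.0}]}}

```text
time: 10.2
ee_pos: [0.5732, -0.0999, 0.1858]
eef_rot: [-0.104, 0.995, -0.0, 0.005]
ft_force: [19.2, 3.9, -4.8]
width: 0.0002
```

Request:
{"api": "drive_tool", "payload": {"plan": [{"rx": 0.0,"ry": 0.0,"rz": 0.0,"x": 0.0005,"y": 0.0,"z": 0.0,"fingers": 0.0}]}}

```text
time: 10.32
ee_pos: [0.5729, -0.1, 0.1859]
eef_rot: [-0.104, 0.995, -0.0, 0.005]
ft_force: [20.5, 3.5, -3.9]
width: 0.0004
```

Request:
{"api": "drive_tool", "payload": {"plan": [{"rx": 0.0,"ry": 0.0,"rz": 0.0,"x": 0.0003,"y": 0.0,"z": 0.0,"fingers": 0.0}]}}

```text
time: 10.45
ee_pos: [0.5727, -0.1, 0.1859]
eef_rot: [-0.104, 0.995, -0.0, 0.005]
ft_force: [21.1, 4.2, -2.8]
width: 0.0002
```

```bash
python3 -c "
from h import *
where()"
```

```text
xm -0.0085 ym -0.0003 tipz 0.1159 Fx 21.48 Fy -0.12 Fz -2.77 t 10.45
```

The push reached 21.6 N against the sprung stop, with the lever at about -0.48 rad. I'll back off, lift and look.

Request:
{"api": "drive_tool", "payload": {"plan": [{"rx": 0.0,"ry": 0.0,"rz": 0.0,"x": -0.004,"y": 0.0,"z": 0.0,"fingers": 0.0},{"rx": 0.0,"ry": 0.0,"rz": 0.0,"x": -0.012,"y": 0.0,"z": 0.0,"fingers": 0.0},{"rx": 0.0,"ry": 0.0,"rz": 0.0,"x": -0.03,"y": 0.0,"z": 0.0,"fingers": 0.0},{"rx": 0.0,"ry": 0.0,"rz": 0.0,"x": -0.03,"y": 0.0,"z": -0.04,"fingers": 0.0},{"rx": 0.0,"ry": 0.0,"rz": 0.0,"x": -0.03,"y": 0.0,"z": -0.08,"fingers": 0.0},{"rx": 0.0,"ry": 0.0,"rz": 0.0,"x": -0.03,"y": 0.0,"z": -0.08,"fingers": 0.0},{"rx": 0.0,"ry": 0.0,"rz": 0.0,"x": 0.02,"y": 0.0,"z": -0.08,"fingers": 0.0},{"rx": 0.0,"ry": 0.0,"rz": 0.0,"x": 0.07,"y": 0.0,"z": -0.08,"fingers": 0.0},{"rx": 0.0,"ry": 0.0,"rz": 0.0,"x": 0.07,"y": 0.0,"z": -0.08,"fingers": 0.0},{"rx": 0.0,"ry": 0.0,"rz": 0.0,"x": 0.07,"y": 0.0,"z": -0.08,"fingers": 0.0}]}}

```text
time: 11.7
ee_pos: [0.5002, -0.1155, 0.2637]
eef_rot: [-0.103, 0.995, 0.0, -0.0]
ft_force: [0.8, -0.4, -0.4]
width: 0.0003
```

```bash
python3 -c "
from h import *
where(); rel(-.078,.116)
c=viewer.camera('side');cv2.imwrite('pics/s3.png',cv2.resize(c['color'][130:300,230:400,::-1],None,fx=3.5,fy=3.5))"
```

```text
xm -0.0827 ym -0.0009 tipz 0.1937 Fx 0.75 Fy -0.56 Fz -0.39 t 11.7
t 11.7 rel xyz [-0.0047  0.0009  0.0777] rot [ 0.0001 -0.0001  0.0007] F [ 0.84 -0.4  -0.39] joints [-0.27  0.1   0.44  1.81 -0.04  1.24  1.96]
```

View pics/s3.png

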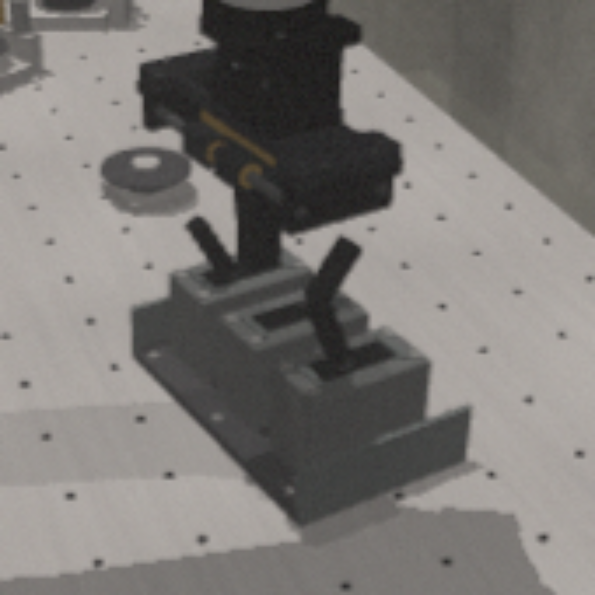

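The lever leans to OFF and the other two are unchanged. I'll descend on the OFF side and push towards ON.

Request:
{"api": "drive_tool", "payload": {"plan": [{"rx": 0.0,"ry": 0.0,"rz": 0.0,"x": 0.0,"y": 0.001,"z": 0.04,"fingers": 0.0},{"rx": 0.0,"ry": 0.0,"rz": 0.0,"x": 0.0,"y": 0.001,"z": 0.078,"fingers": 0.0},{"rx": 0.0,"ry": 0.0,"rz": 0.0,"x": 0.0,"y": 0.001,"z": 0.078,"fingers": 0.0},{"rx": 0.0,"ry": 0.0,"rz": 0.0,"x": -0.01,"y": 0.001,"z": 0.078,"fingers": 0.0},{"rx": 0.0,"ry": 0.0,"rz": 0.0,"x": -0.015,"y": 0.001,"z": 0.078,"fingers": 0.0},{"rx": 0.0,"ry": 0.0,"rz": 0.0,"x": -0.02,"y": 0.001,"z": 0.078,"fingers": 0.0},{"rx": 0.0,"ry": 0.0,"rz": 0.0,"x": -0.022,"y": 0.001,"z": 0.078,"fingers": 0.0},{"rx": 0.0,"ry": 0.0,"rz": 0.0,"x": -0.024,"y": 0.001,"z": 0.078,"fingers": 0.0},{"rx": 0.0,"ry": 0.0,"rz": 0.0,"x": -0.026,"y": 0.001,"z": 0.078,"fingers": 0.0},{"rx": 0.0,"ry": 0.0,"rz": 0.0,"x": -0.028,"y": 0.001,"z": 0.078,"fingers": 0.0},{"rx": 0.0,"ry": 0.0,"rz": 0.0,"x": -0.03,"y": 0.001,"z": 0.078,"fingers": 0.0}]}}

```text
time: 13.12
ee_pos: [0.5296, -0.1085, 0.1862]
eef_rot: [-0.103, 0.995, 0.0, -0.0]
ft_force: [0.8, 0.4, -0.0]
width: 0.0004
```

Request:
{"api": "drive_tool", "payload": {"plan": [{"rx": 0.0,"ry": 0.0,"rz": 0.0,"x": -0.002,"y": 0.0,"z": 0.0,"fingers": 0.0},{"rx": 0.0,"ry": 0.0,"rz": 0.0,"x": -0.004,"y": 0.0,"z": 0.0,"fingers": 0.0},{"rx": 0.0,"ry": 0.0,"rz": 0.0,"x": -0.006,"y": 0.0,"z": 0.0,"fingers": 0.0}]}}

```text
time: 13.5
ee_pos: [0.5352, -0.1074, 0.1862]
eef_rot: [-0.103, 0.995, 0.0, -0.0]
ft_force: [-2.9, -1.2, 2.4]
width: 0.0006
```

```bash
python3 -c "
from h import *
where()"
```

```text
xm -0.0467 ym -0.0000 tipz 0.1162 Fx -3.05 Fy -0.62 Fz 2.40 t 13.5
```

Request:
{"api": "drive_tool", "payload": {"plan": [{"rx": 0.0,"ry": 0.0,"rz": 0.0,"x": -0.0025,"y": 0.0,"z": 0.0,"fingers": 0.0},{"rx": 0.0,"ry": 0.0,"rz": 0.0,"x": -0.005,"y": 0.0,"z": 0.0,"fingers": 0.0},{"rx": 0.0,"ry": 0.0,"rz": 0.0,"x": -0.0075,"y": 0.0,"z": 0.0,"fingers": 0.0},{"rx": 0.0,"ry": 0.0,"rz": 0.0,"x": -0.01,"y": 0.0,"z": 0.0,"fingers": 0.0}]}}

```text
time: 14.0
ee_pos: [0.5453, -0.1053, 0.1862]
eef_rot: [-0.103, 0.995, 0.0, 0.0]
ft_force: [-2.0, -1.1, 2.4]
width: 0.0006
```

Request:
{"api": "drive_tool", "payload": {"plan": [{"rx": 0.0,"ry": 0.0,"rz": 0.0,"x": -0.0025,"y": 0.0,"z": 0.0,"fingers": 0.0},{"rx": 0.0,"ry": 0.0,"rz": 0.0,"x": -0.005,"y": 0.0,"z": 0.0,"fingers": 0.0},{"rx": 0.0,"ry": 0.0,"rz": 0.0,"x": -0.0075,"y": 0.0,"z": 0.0,"fingers": 0.0},{"rx": 0.0,"ry": 0.0,"rz": 0.0,"x": -0.01,"y": 0.0,"z": 0.0,"fingers": 0.0}]}}

```text
time: 14.5
ee_pos: [0.5551, -0.1031, 0.1862]
eef_rot: [-0.103, 0.995, 0.0, 0.0]
ft_force: [-1.5, 0.4, 1.1]
width: 0.0006
```

Request:
{"api": "drive_tool", "payload": {"plan": [{"rx": 0.0,"ry": 0.0,"rz": 0.0,"x": -0.002,"y": 0.0,"z": 0.0,"fingers": 0.0},{"rx": 0.0,"ry": 0.0,"rz": 0.0,"x": -0.004,"y": 0.0,"z": 0.0,"fingers": 0.0},{"rx": 0.0,"ry": 0.0,"rz": 0.0,"x": -0.006,"y": 0.0,"z": 0.0,"fingers": 0.0},{"rx": 0.0,"ry": 0.0,"rz": 0.0,"x": -0.008,"y": 0.0,"z": 0.0,"fingers": 0.0}]}}

```text
time: 15.0
ee_pos: [0.5629, -0.1016, 0.1862]
eef_rot: [-0.103, 0.995, 0.0, 0.0]
ft_force: [-2.7, -0.4, 0.9]
width: 0.0002
```

```bash
python3 -c "
from h import *
where()"
```

```text
xm -0.0184 ym 0.0001 tipz 0.1162 Fx -2.74 Fy 0.20 Fz 0.92 t 15.0
```

Request:
{"api": "drive_tool", "payload": {"plan": [{"rx": 0.0,"ry": 0.0,"rz": 0.0,"x": -0.0015,"y": 0.0,"z": 0.0,"fingers": 0.0},{"rx": 0.0,"ry": 0.0,"rz": 0.0,"x": -0.003,"y": 0.0,"z": 0.0,"fingers": 0.0},{"rx": 0.0,"ry": 0.0,"rz": 0.0,"x": -0.0045,"y": 0.0,"z": 0.0,"fingers": 0.0},{"rx": 0.0,"ry": 0.0,"rz": 0.0,"x": -0.006,"y": 0.0,"z": 0.0,"fingers": 0.0}]}}

```text
time: 15.5
ee_pos: [0.5687, -0.1004, 0.1863]
eef_rot: [-0.103, 0.995, 0.0, 0.0]
ft_force: [-2.6, -0.1, 2.8]
width: 0.0004
```

Request:
{"api": "drive_tool", "payload": {"plan": [{"rx": 0.0,"ry": 0.0,"rz": 0.0,"x": -0.0012,"y": 0.0,"z": 0.0,"fingers": 0.0},{"rx": 0.0,"ry": 0.0,"rz": 0.0,"x": -0.0024,"y": 0.0,"z": 0.0,"fingers": 0.0}]}}

```text
time: 15.75
ee_pos: [0.5711, -0.0998, 0.1863]
eef_rot: [-0.103, 0.995, 0.0, 0.0]
ft_force: [-1.8, -0.9, 3.4]
width: 0.0004
```

Request:
{"api": "drive_tool", "payload": {"plan": [{"rx": 0.0,"ry": 0.0,"rz": 0.0,"x": -0.0012,"y": 0.0,"z": 0.0,"fingers": 0.0},{"rx": 0.0,"ry": 0.0,"rz": 0.0,"x": -0.0024,"y": 0.0,"z": 0.0,"fingers": 0.0}]}}

```text
time: 16.0
ee_pos: [0.5734, -0.0994, 0.1862]
eef_rot: [-0.103, 0.995, 0.0, 0.0]
ft_force: [-3.4, -1.2, 2.2]
width: 0.0006
```

Request:
{"api": "drive_tool", "payload": {"plan": [{"rx": 0.0,"ry": 0.0,"rz": 0.0,"x": -0.0012,"y": 0.0,"z": 0.0,"fingers": 0.0},{"rx": 0.0,"ry": 0.0,"rz": 0.0,"x": -0.0025,"y": 0.0,"z": 0.0,"fingers": 0.0}]}}

```text
time: 16.25
ee_pos: [0.5758, -0.0989, 0.1861]
eef_rot: [-0.103, 0.995, 0.0, -0.0]
ft_force: [-1.5, 0.0, 1.2]
width: 0.0004
```

Request:
{"api": "drive_tool", "payload": {"plan": [{"rx": 0.0,"ry": 0.0,"rz": 0.0,"x": -0.0012,"y": 0.0,"z": 0.0,"fingers": 0.0},{"rx": 0.0,"ry": 0.0,"rz": 0.0,"x": -0.0025,"y": 0.0,"z": 0.0,"fingers": 0.0}]}}

```text
time: 16.5
ee_pos: [0.5782, -0.0983, 0.186]
eef_rot: [-0.103, 0.995, 0.0, -0.0]
ft_force: [-2.4, 0.2, -0.7]
width: 0.0005
```

Request:
{"api": "drive_tool", "payload": {"plan": [{"rx": 0.0,"ry": 0.0,"rz": 0.0,"x": -0.0012,"y": 0.0,"z": 0.0,"fingers": 0.0},{"rx": 0.0,"ry": 0.0,"rz": 0.0,"x": -0.0025,"y": 0.0,"z": 0.0,"fingers": 0.0}]}}

```text
time: 16.75
ee_pos: [0.5805, -0.0978, 0.1859]
eef_rot: [-0.103, 0.995, 0.0, -0.0]
ft_force: [-2.6, -1.6, -0.4]
width: -0.0001
```

Request:
{"api": "drive_tool", "payload": {"plan": [{"rx": 0.0,"ry": 0.0,"rz": 0.0,"x": -0.0012,"y": 0.0,"z": 0.0,"fingers": 0.0},{"rx": 0.0,"ry": 0.0,"rz": 0.0,"x": -0.0025,"y": 0.0,"z": 0.0,"fingers": 0.0}]}}

```text
time: 17.0
ee_pos: [0.5832, -0.0972, 0.1862]
eef_rot: [-0.103, 0.995, 0.0, -0.0]
ft_force: [-2.3, -0.6, -0.7]
width: 0.001
```

Request:
{"api": "drive_tool", "payload": {"plan": [{"rx": 0.0,"ry": 0.0,"rz": 0.0,"x": -0.0012,"y": 0.0,"z": 0.0,"fingers": 0.0},{"rx": 0.0,"ry": 0.0,"rz": 0.0,"x": -0.0025,"y": 0.0,"z": 0.0,"fingers": 0.0}]}}

```text
time: 17.25
ee_pos: [0.5855, -0.0967, 0.1861]
eef_rot: [-0.103, 0.995, 0.0, -0.0]
ft_force: [-3.5, -0.3, -0.8]
width: 0.0003
```

Request:
{"api": "drive_tool", "payload": {"plan": [{"rx": 0.0,"ry": 0.0,"rz": 0.0,"x": -0.0012,"y": 0.0,"z": 0.0,"fingers": 0.0},{"rx": 0.0,"ry": 0.0,"rz": 0.0,"x": -0.0025,"y": 0.0,"z": 0.0,"fingers": 0.0}]}}

```text
time: 17.5
ee_pos: [0.5872, -0.0964, 0.1857]
eef_rot: [-0.103, 0.995, 0.0, -0.001]
ft_force: [-7.6, -1.6, -1.4]
width: 0.0004
```

Request:
{"api": "drive_tool", "payload": {"plan": [{"rx": 0.0,"ry": 0.0,"rz": 0.0,"x": -0.0006,"y": 0.0,"z": 0.0,"fingers": 0.0}]}}

```text
time: 17.62
ee_pos: [0.5876, -0.0964, 0.1856]
eef_rot: [-0.103, 0.995, 0.0, -0.001]
ft_force: [-6.5, -2.0, -1.0]
width: 0.0007
```

```bash
python3 -c "
from h import *
where()"
```

```text
xm 0.0068 ym 0.0003 tipz 0.1156 Fx -6.76 Fy -0.68 Fz -1.02 t 17.625
```

Request:
{"api": "drive_tool", "payload": {"plan": [{"rx": 0.0,"ry": 0.0,"rz": 0.0,"x": -0.0006,"y": 0.0,"z": 0.0,"fingers": 0.0}]}}

```text
time: 17.75
ee_pos: [0.5881, -0.0963, 0.1855]
eef_rot: [-0.103, 0.995, 0.0, -0.002]
ft_force: [-1.9, -0.2, -0.7]
width: 0.0002
```

```bash
python3 -c "
from h import *
where()
c=viewer.camera('side');cv2.imwrite('pics/s4.png',cv2.resize(c['color'][130:300,230:400,::-1],None,fx=3.5,fy=3.5))
"
```

```text
xm 0.0073 ym 0.0002 tipz 0.1155 Fx -1.86 Fy 0.16 Fz -0.66 t 17.75
```

View pics/s4.png

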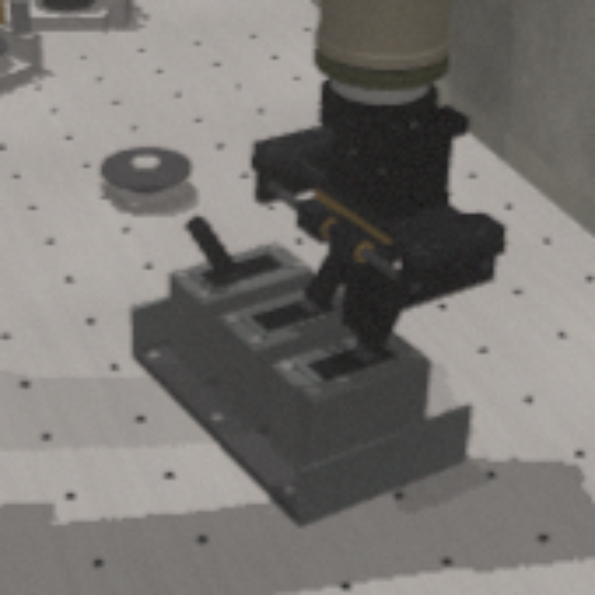

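Request:
{"api": "drive_tool", "payload": {"plan": [{"rx": 0.0,"ry": 0.0,"rz": 0.0,"x": -0.001,"y": 0.0,"z": 0.0,"fingers": 0.0},{"rx": 0.0,"ry": 0.0,"rz": 0.0,"x": -0.002,"y": 0.0,"z": 0.0,"fingers": 0.0}]}}

```text
time: 18.05
ee_pos: [0.5913, -0.0956, 0.1864]
eef_rot: [-0.103, 0.995, 0.0, 0.0]
ft_force: [-3.0, -0.3, -0.4]
width: 0.0005
```

Request:
{"api": "drive_tool", "payload": {"plan": [{"rx": 0.0,"ry": 0.0,"rz": 0.0,"x": -0.0012,"y": 0.0,"z": 0.0,"fingers": 0.0},{"rx": 0.0,"ry": 0.0,"rz": 0.0,"x": -0.0024,"y": 0.0,"z": 0.0,"fingers": 0.0}]}}

```text
time: 18.3
ee_pos: [0.5936, -0.0951, 0.1863]
eef_rot: [-0.103, 0.995, 0.0, 0.0]
ft_force: [-3.4, -1.3, -0.3]
width: 0.0006
```

Request:
{"api": "drive_tool", "payload": {"plan": [{"rx": 0.0,"ry": 0.0,"rz": 0.0,"x": -0.0012,"y": 0.0,"z": 0.0,"fingers": 0.0},{"rx": 0.0,"ry": 0.0,"rz": 0.0,"x": -0.0024,"y": 0.0,"z": 0.0,"fingers": 0.0}]}}

```text
time: 18.55
ee_pos: [0.596, -0.0946, 0.1862]
eef_rot: [-0.103, 0.995, 0.0, 0.0]
ft_force: [-2.9, 0.5, 0.1]
width: 0.0007
```

Request:
{"api": "drive_tool", "payload": {"plan": [{"rx": 0.0,"ry": 0.0,"rz": 0.0,"x": -0.0012,"y": 0.0,"z": 0.0,"fingers": 0.0},{"rx": 0.0,"ry": 0.0,"rz": 0.0,"x": -0.0024,"y": 0.0,"z": 0.0,"fingers": 0.0}]}}

```text
time: 18.8
ee_pos: [0.5983, -0.0941, 0.1862]
eef_rot: [-0.103, 0.995, 0.0, 0.0]
ft_force: [-2.3, -1.5, -0.9]
width: 0.0005
```

Request:
{"api": "drive_tool", "payload": {"plan": [{"rx": 0.0,"ry": 0.0,"rz": 0.0,"x": -0.001,"y": 0.0,"z": 0.0,"fingers": 0.0},{"rx": 0.0,"ry": 0.0,"rz": 0.0,"x": -0.002,"y": 0.0,"z": 0.0,"fingers": 0.0}]}}

```text
time: 19.05
ee_pos: [0.6002, -0.0937, 0.1862]
eef_rot: [-0.103, 0.995, 0.0, 0.0]
ft_force: [-3.6, -0.7, -0.7]
width: 0.0007
```

Request:
{"api": "drive_tool", "payload": {"plan": [{"rx": 0.0,"ry": 0.0,"rz": 0.0,"x": -0.001,"y": 0.0,"z": 0.0,"fingers": 0.0},{"rx": 0.0,"ry": 0.0,"rz": 0.0,"x": -0.002,"y": 0.0,"z": 0.0,"fingers": 0.0}]}}

```text
time: 19.3
ee_pos: [0.6022, -0.0933, 0.1862]
eef_rot: [-0.103, 0.995, 0.0, 0.0]
ft_force: [-2.0, -1.1, 0.6]
width: 0.0007
```

Request:
{"api": "drive_tool", "payload": {"plan": [{"rx": 0.0,"ry": 0.0,"rz": 0.0,"x": -0.0007,"y": 0.0,"z": 0.0,"fingers": 0.0},{"rx": 0.0,"ry": 0.0,"rz": 0.0,"x": -0.0014,"y": 0.0,"z": 0.0,"fingers": 0.0}]}}

```text
time: 19.55
ee_pos: [0.6035, -0.0931, 0.1862]
eef_rot: [-0.103, 0.995, 0.0, -0.0]
ft_force: [-4.0, -0.3, 0.0]
width: 0.0004
```

Request:
{"api": "drive_tool", "payload": {"plan": [{"rx": 0.0,"ry": 0.0,"rz": 0.0,"x": -0.0007,"y": 0.0,"z": 0.0,"fingers": 0.0},{"rx": 0.0,"ry": 0.0,"rz": 0.0,"x": -0.0014,"y": 0.0,"z": 0.0,"fingers": 0.0}]}}

```text
time: 19.8
ee_pos: [0.604, -0.0931, 0.1859]
eef_rot: [-0.103, 0.995, 0.0, -0.001]
ft_force: [-9.0, -1.5, 2.9]
width: 0.0004
```

Request:
{"api": "drive_tool", "payload": {"plan": [{"rx": 0.0,"ry": 0.0,"rz": 0.0,"x": -0.0007,"y": 0.0,"z": 0.0,"fingers": 0.0}]}}

```text
time: 19.92
ee_pos: [0.6042, -0.093, 0.1858]
eef_rot: [-0.103, 0.995, 0.0, -0.002]
ft_force: [-10.8, -0.8, 5.1]
width: 0.0005
```

```bash
python3 -c "
from h import *
where()"
```

```text
xm 0.0237 ym 0.0002 tipz 0.1158 Fx -10.73 Fy 1.36 Fz 5.06 t 19.925
```

The ON stop is firm at x_m = 23.7 mm, against about 23 expected for 0.70 rad. I'll back off and lift.

Request:
{"api": "drive_tool", "payload": {"plan": [{"rx": 0.0,"ry": 0.0,"rz": 0.0,"x": 0.005,"y": 0.0,"z": 0.0,"fingers": 0.0},{"rx": 0.0,"ry": 0.0,"rz": 0.0,"x": 0.02,"y": 0.0,"z": 0.0,"fingers": 0.0},{"rx": 0.0,"ry": 0.0,"rz": 0.0,"x": 0.05,"y": 0.0,"z": 0.0,"fingers": 0.0},{"rx": 0.0,"ry": 0.0,"rz": 0.0,"x": 0.08,"y": 0.0,"z": -0.05,"fingers": 0.0},{"rx": 0.0,"ry": 0.0,"rz": 0.0,"x": 0.11,"y": 0.0,"z": -0.1,"fingers": 0.0},{"rx": 0.0,"ry": 0.0,"rz": 0.0,"x": 0.13,"y": 0.0,"z": -0.13,"fingers": 0.0},{"rx": 0.0,"ry": 0.0,"rz": 0.0,"x": 0.13,"y": 0.0,"z": -0.13,"fingers": 0.0},{"rx": 0.0,"ry": 0.0,"rz": 0.0,"x": 0.13,"y": 0.0,"z": -0.13,"fingers": 0.0}]}}

```text
time: 20.92
ee_pos: [0.4787, -0.1189, 0.3159]
eef_rot: [-0.104, 0.995, 0.0, 0.0]
ft_force: [-0.0, -0.2, -0.6]
width: 0.0006
```

```bash
python3 -c "
from h import *
where()
c=viewer.camera('side');cv2.imwrite('pics/s5.png',cv2.resize(c['color'][130:300,230:400,::-1],None,fx=3.5,fy=3.5))
W=cloud(c)
for l in ('lever_tripped','live_tip','spare_tip','post','driver','spindle'):
    print(l,[(np.round(d['centre'],3).tolist(),round(d['confidence'],2)) for d in nets.find_in(l,'side')][:3])
ey=np.array([-np.sin(TH),np.cos(TH),0]);d=W-PIV;xm=d@ex;ym=d@ey
for n,y0 in(('tripped',0),('live',.075)):
    m=(abs(ym-y0)<.016)&(W[...,2]>.095)&(W[...,2]<.16)&(abs(xm)<.09)
    P=np.stack([xm[m],W[...,2][m]],1);p=np.polyfit(P[:,1],P[:,0],1);print(n,len(P),P.max(0),'angle',np.arctan(p[0]))
"
```

```text
xm -0.1044 ym 0.0001 tipz 0.2459 Fx -0.07 Fy -0.18 Fz -0.64 t 20.925
lever_tripped [([0.617, -0.097, 0.11], 0.6)]
live_tip [([0.593, -0.022, 0.114], 0.63)]
spare_tip [([0.526, 0.035, 0.124], 0.45)]
post [([0.571, -0.381, 0.008], 0.69)]
driver [([0.357, -0.389, 0.021], 0.88)]
spindle [([0.564, 0.351, 0.032], 0.65)]
tripped 183 [0.05989385 0.13611229] angle 0.6745828080847129
live 161 [0.0550749  0.14088115] angle 0.6311791032159838
```

View pics/s5.png

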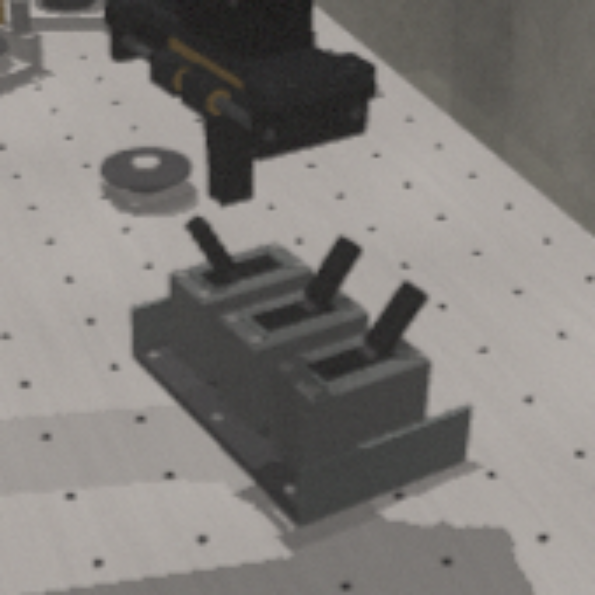

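The tripped lever now stands at ON, at least as far over as the live lever. The bystanders haven't moved and the gripper is clear, so I'm handing in.

```bash
python3 -c "
from bench import workorder
print(workorder.close_job())"
```

```text
the job is handed in; nothing more can be done
None
```

The tripped breaker (the rightmost of the three seen from above) is reset, its lever is fully ON, and the job is handed in. No verdict was reported.

- **OFF push:** with the gripper shut, I pushed the lever to about -0.48 rad, estimated from the finger position. The sprung stop pushed back with 21.6 N at the end, and no reading was higher. Between readings I can't be sure.
- **ON throw:** I then pushed it from the robot's side to the hard stop, ending at about 12 N with the finger at 23.7 mm against about 23 mm expected. The force rose briefly to about 7.6 N near 0.45 rad, then eased on small steps and the lever went on. It wasn't a block, and I don't know the cause.
- **Last checks:** the camera put the lever at about 0.67 rad. The live lever, measured the same way, read 0.63. That rough fit is close to the 0.62 limit, so the stronger evidence is the firm contact with the stop.
- **Other things:** the two other levers, the spindle, post and driver were found where they started, within the networks' error of about 4 mm. The gripper was clear with no contact force at about 21 s, before hand-in.
- **Refused call:** my first move call was refused and nothing moved. I didn't find out why, but the same move went through when I wrote out all the fields.

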